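Park the sprung jaw of the heel vice on its stop pin

TASK

Get the empty heel vice ready for the next shoe: with the fingertips push its green sliding jaw, by the yellow plate, back away from the fixed jaw until it is well past the stop pin and nearly at the end of its travel, then let go so that it springs back, catches on the pin and stays latched half open by itself. Leave the red-headed stop pin alone, and do not disturb the jar, the tin or the heel block beside the vice.

Things in the scene. Friction and masses are not known exactly. Their poses are not given: they have to be found in the camera images.
- vice: Heel vice fixed to the bench. Origin on the bench; x = the way the jaw opens (roughly away from the robot), z up. Dark steel bed x -195 to 205, y -65 to 65 mm, 20 high. Low green fixed jaw at the near end: x -181 to -145, 110 wide, top 55 mm above the bench. Green bridge with the stop pin: x 74 to 106, 108 wide, top 79 mm.
- jaw (a joint): Opening of the green sliding jaw along vice +x, m: 0 shut, 0.080 end stop. A damped spring shuts it (6 N at 0, 10 N at 0.080; +1.5 N per 50 mm/s). Its tooth lifts the pin (+2 N) from 0.010 to 0.040; past 0.042 the pin drops behind it, and once pushed past 0.062 and let go the jaw springs back and rests on the pin at 0.040. Let go before 0.040 it shuts. Latched, it cannot shut.
- push_plate (a point): Centre of the yellow plate (80 wide, 36 high) on the sliding jaw's upright near face, 82 mm above the bench, at vice x = -0.120 + jaw, y = 0; looks along vice -x. It folds 22 mm over the jaw's top. Jaw: block 96 long (x), 104 wide, top 106 mm above the bench; too big to grip. Face free to fingers from 60 to 106 mm above the bench (below that the fixed jaw is 25 mm in front of it when shut).
- stop_pin: Steel stop pin, 12 mm across, upright in the bridge at vice x = +0.090, y = 0; red head 24 mm across, its top 107 mm above the bench when down, up to 12 mm higher as the tooth passes. Origin at its lower end. It works by itself and must not be touched.
- jar_mid (a point): Centre of a closed cream jar with black cap, 60 mm across and 62 mm high, loose on the bench; bystander.
- tin_mid (a point): Centre of a flat red polish tin, 84 mm across and 30 mm high, loose on the bench; bystander.
- heel_mid (a point): Centre of a black shoe heel block with rubber top piece, 58 x 52 x 33 mm, loose on the bench; bystander.

How it is judged:
By the outcome, as a careful person would: the job done as asked, in the order asked, and still so for the second after the job is handed in, with the robot touching nothing.
It also fails if it takes over 35 s, if anything falls off the work surface, if the arm or the gripper's body presses on something with over 40 N, if the wrist force passes 120 N, or if a joint passes its speed limit or range.

ROBOT

A 6-joint arm with a two-finger parallel gripper is mounted at the origin on the work surface. World frame = base frame: x ahead of the robot, y to its left, z up, the work surface at z = 0. Lengths are in mm, angles in rad, forces in N, time in s.
With the tool pointing down it reaches from about 350 to 975 mm from the base axis. Payload 7.1 kg.
Tool frame: the origin (TCP) lies midway between the tips of the shut fingers; the grasp point (between the pads) lies 19 mm behind it (ctrl.tcp_to_grasp is the distance from the TCP to the grasp point, in mm); z points along the fingers, y is the line along which they close (so a half turn about z gives the same grasp; the last joint's range is limited). The gripper opens to 88 mm and grips with 3 to 60 N. Pads are 20 mm wide; open, the fingers measure 115 mm over their backs; the gripper's body (75 mm by 178 mm) begins 61 mm behind the grasp point.
Start: joints at [-1.146, 0.423, 1.63, -0, 1.089, -0.019], TCP at [268.373, -564.429, 222.675] pointing down, gripper open.
Joint ranges: [-3, 3], [-0.9, 2.11], [0.09, 2.58], [-1.31, 4.45], [0.11, 2.69], [-2.54, 2.54]. Speed limits (rad/s): [2.39, 2.39, 3.01, 3.14, 3.14, 3.14].

INTERFACE

Orientations are given as a rotation vector (axis times angle).
In Python, from workcell import get_obs, cams, ticket, boxes_of, ctrl gives the robot as it stands.
- The arm moves only by the shell command python3 -m creep 'ROWS' [OPENING]. ROWS is JSON, one flat list of numbers, 4 for each row, row after row: the shift along the world's x, y, z in m, then the turn about the world's z in rad. In form: [tx, ty, tz, spin, tx, ty, tz, spin, ...]. A call has 1 to 10 rows; each row is the pose to reach, as a shift and turn from the pose commanded when the call began; what a row does not reach only later rows make up. A row lasts 1/12 s, in which the tool goes at most 41.7 mm and 7.16 degrees, less where a joint would pass 70% of its speed; a pose out of reach is approached as far as the arm can. A call with a gripper value outside its range is refused whole. OPENING is the opening, from 0 (shut) to 1 (fully open), set as the call begins (- or left out, the last holds). The fingers move at their own pace and stop on an object; the grip force is fixed at half the most. Time passes only in rows, so rows that repeat a pose let the fingers close. It gives the time, the measured TCP pose, the force, the opening and the grip force at its end, in the units of the state.
- get_obs(): the state, without advancing time (a new reading comes with each control period).
- cams.get_image(name): name is "side" or "top"; returns (picture, depth): 480x640x3 uint8, red, green, blue; 480x640 float32, mm along the optical axis (not along the pixel's ray), 0 where there is no reading.
- cams.get_calibration(name): a dict with "mtx" (3x3 intrinsics, pixels), "D" ([k1, k2, p1, p2, k3] as OpenCV has them; the pictures are not rectified), "R" (3x3) and "t" (3): a world point X has camera coordinates R X + t. Camera axes: x right, y down, z forward; pixel columns grow to the right and rows downward; lengths in mm; the calibration is good to about 2 mm. A picture is of the moment at which its call begins. get_calibration takes no time and is no camera call.
- ticket.close_job(): hands the job in; it is judged then, once.
Trained networks look in the newest picture that a camera, given by its name, has taken for a name from the list of things; names that differ only in an ending like _2 or _b are one class to them, and where a whole thing is asked for, a point or a joint stands for the part that bears it (a point fixed in the world has none). Each returns a list of dicts, best first, with "score" (0 to 1); they miss things now and then, are a little off and sometimes report something else, mostly with a low value. They report only what shows in the picture. A call takes as long as a camera call.
- boxes_of(camera, target): "centre" ([column, row] in pixels, amid what is visible of it).
The state is a dict: "t": time; "qpos": joint angles; "qvel": joint speeds; "joint_torque": joint torques, N m; "ee_pos": TCP position; "orientation": TCP orientation; "ft_force": force on the tool from outside, world axes, zero at the start; "moment": the same for the moment, N m; "width": finger opening in mm; "grasp_force": force on a finger pad.
Only numpy, scipy, OpenCV 4.12 (cv2) and the standard library are available. Lean on these libraries where they do the work, as an engineer would, in place of code of your own. Each camera call takes 0.05 s, during which the arm holds its last target. There are 200 camera calls.

## Working session

There is one attempt and no reset: what is moved stays moved. The work goes in short steps, Python scripts to look and compute and a shell command to move; the robot and the scene stay as the last step left them, time stands still between calls to the robot, and variables do not carry over. Pictures are saved under pics/ and viewed, at most 10 in all, crops included, and the job is handed in when it is done.

```bash
mkdir -p pics
cat > h.py <<'E'
import numpy as np, cv2
from workcell import get_obs, cams, ticket, boxes_of, ctrl
def snap(n,f):
    im,d=cams.get_image(n); cv2.imwrite('pics/'+f,im[:,:,::-1]); return im,d
def w(n,px,depth=None,z=None):
    c=cams.get_calibration(n); R=np.array(c['R']);t=np.array(c['t']).ravel()
    u=cv2.undistortPoints(np.array([[px]],float),np.array(c['mtx']),np.array(c['D']))[0,0]
    r=R.T@np.array([u[0],u[1],1]); o=-R.T@t
    s=depth if z is None else (z-o[2])/r[2]
    return o+s*r
E
python3 - <<'E'
from h import *
D={}
for n in('top','side'):
    im,d=snap(n,n+'1.png')
    for k in('vice','jaw','push_plate','stop_pin','jar_mid','tin_mid','heel_mid'):
        for b in boxes_of(n,k)[:2]:
            c=b['centre'];x=d[int(c[1]),int(c[0])]
            print(n,k,round(b['score'],2),np.round(c),w(n,c,x).round() if x>0 else None)
o=get_obs();print(o['t'],o['ee_pos'],o['orientation'],o['width'])
E
```

```text
top vice 0.8 [321. 266.] [625. 101.  36.]
top jaw 0.73 [318. 304.] [558. 105. 103.]
top push_plate 0.96 [323. 303.] [560.  98. 106.]
top push_plate 0.4 [213. 230.] [688. 295.  60.]
top stop_pin 0.54 [312. 218.] [705. 116. 110.]
top tin_mid 0.89 [241. 304.] [556. 247.  32.]
top heel_mid 0.85 [411. 223.] [704. -61.  34.]
side vice 0.71 [339. 279.] [576. 155.  98.]
side jaw 0.73 [366. 274.] [544. 139. 105.]
side push_plate 0.61 [363. 274.] [548. 141. 105.]
side stop_pin 0.86 [259. 234.] [706. 125. 105.]
side jar_mid 0.58 [220. 368.] [674. 313.  61.]
side tin_mid 0.74 [329. 376.] [550. 258.  31.]
side tin_mid 0.43 [314. 198.] [695. -44.  33.]
side heel_mid 0.7 [312. 198.] [698. -43.  33.]
0.8 [ 268.38226704 -564.45069476  222.70107252] [ 3.06449512e+00  6.91446749e-01 -5.36316707e-05] 87.9456837466348
```

View pics/top1.png

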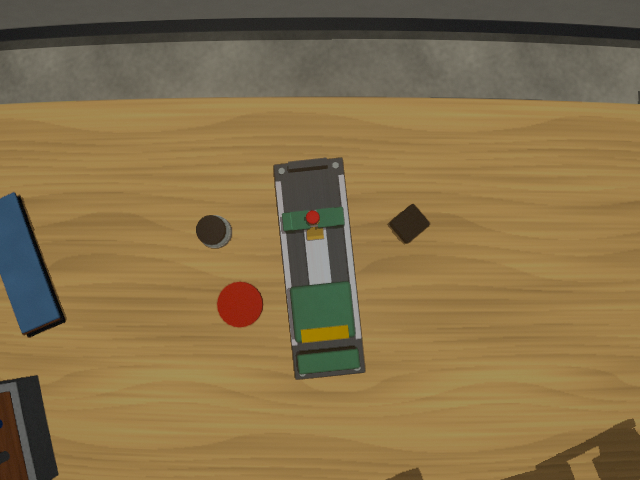

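View pics/side1.png

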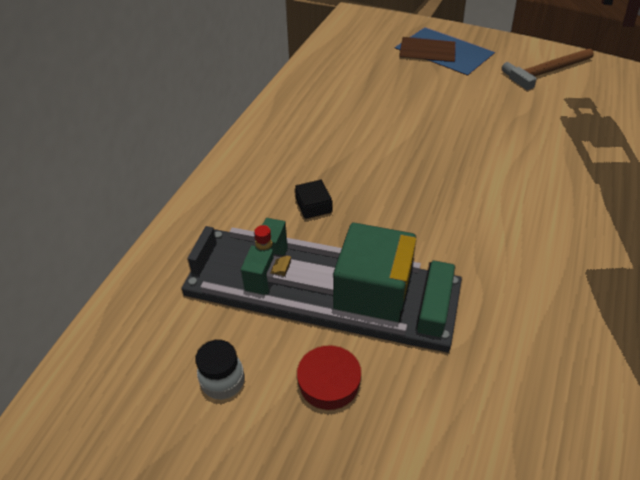

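The top view shows the vice running up the picture: pin head at (312,217), yellow fold at about (325,334), fixed jaw at (328,361), jar on the left at (214,231), tin at (240,304) and heel at (409,223). The side view agrees, and the jaw is shut. Next I'll measure the vice axis from the colours.

Run:
```python
from h import *
im=cv2.imread('pics/top1.png');hsv=cv2.cvtColor(im,cv2.COLOR_BGR2HSV)
def blob(lo,hi,x0,x1,y0,y1):
    m=np.zeros(im.shape[:2],np.uint8);m[y0:y1,x0:x1]=cv2.inRange(hsv,lo,hi)[y0:y1,x0:x1]
    y,x=np.nonzero(m);return np.array([x.mean(),y.mean()]),len(x),cv2.minAreaRect(np.c_[x,y].astype(np.float32))
f=blob((18,180,120),(32,255,255),295,355,320,348);p=blob((0,150,80),(8,255,255),300,325,205,228)
g=blob((50,60,40),(85,255,255),290,365,346,378)
print(f,p,g)
F=w('top',f[0],z=106);P=w('top',p[0],z=107);G=w('top',g[0],z=55)
d=(P-F)[:2];L=np.hypot(*d);a=np.arctan2(d[1],d[0])
print(F,P,G,'len',L,'yaw',a, 'yaw2',np.arctan2(*(P-G)[1::-1]),np.hypot(*(P-G)[:2]))
a=np.arctan2(*(P-G)[1::-1]);u=np.array([np.cos(a),np.sin(a)]);print('plate',P[:2]-210*u,'u',u)
from scipy.spatial.transform import Rotation as R
print(R.from_rotvec(get_obs()['orientation']).as_matrix().round(3))
```

```text
(array([324.55065359, 333.5375817 ]), 612, ((324.5054931640625, 333.55206298828125), (13.033255577087402, 47.055809020996094), 83.9909896850586)) (array([312.17605634, 216.82394366]), 142, ((312.0, 217.0), (12.727920532226562, 12.727922439575195), 45.0)) (array([328.22727273, 361.05050505]), 1188, ((328.2320251464844, 361.04180908203125), (19.646286010742188, 61.4228630065918), 83.51692199707031))
[508.80576484  94.19159918 106.        ] [706.69092403 115.92402018 107.        ] [455.73116681  88.1983066   55.        ] len 199.0749465674721 yaw 0.10938503480933481 yaw2 0.1100325021600337 252.48666288966677
plate [497.96089286  92.86379282] u [0.99395253 0.10981061]
[[ 0.903  0.429 -0.   ]
 [ 0.429 -0.903 -0.   ]
 [-0.     0.    -1.   ]]
```

Plate to pin and fixed jaw to pin both come out as they should (199 mm measured of 199, 252 of 253). The plate is at (498, 93) and the opening direction is (0.994, 0.110). I'll shut the fingers, turn -0.334 rad and travel there high.

```bash
python3 -m creep '[0.012,0.037,0,-0.04,0.024,0.074,0,-0.08,0.036,0.111,0,-0.12,0.048,0.148,0,-0.16,0.06,0.185,0,-0.2,0.072,0.222,0,-0.24,0.084,0.259,0,-0.28,0.096,0.296,0,-0.32,0.108,0.333,0,-0.334,0.12,0.37,0,-0.334]' 0
```

```text
t: 1.63
ee_pos: [388.6, -192.7, 223.0]
orientation: [3.137, 0.17, 0.001]
ft_force: [0.2, -0.6, 0.1]
width: 24.8
grasp_force: 0.0
```

```bash
python3 -m creep '[0.01,0.036,0,0,0.02,0.072,0,0,0.03,0.108,0,0,0.04,0.144,0,0,0.05,0.18,0,0,0.06,0.216,0,0,0.07,0.252,0,0,0.08,0.282,0,0,0.08,0.282,-0.03,0,0.08,0.282,-0.06,0]'
python3 - <<'E'
from h import *
from scipy.spatial.transform import Rotation as R
o=get_obs();print(R.from_rotvec(o['orientation']).as_matrix().round(3),o['ee_pos'],o['width'])
snap('side','side2.png')
E
```

```text
t: 2.47
ee_pos: [470.6, 89.8, 163.5]
orientation: [-3.136, -0.178, -0.009]
ft_force: [-0.6, -0.0, -0.5]
width: 0.4
grasp_force: 0.0
[[ 0.994  0.113  0.006]
 [ 0.113 -0.994  0.001]
 [ 0.006 -0.    -1.   ]] [470.60916607  89.81597324 163.54824626] 0.44400115550484065
```

View pics/side2.png

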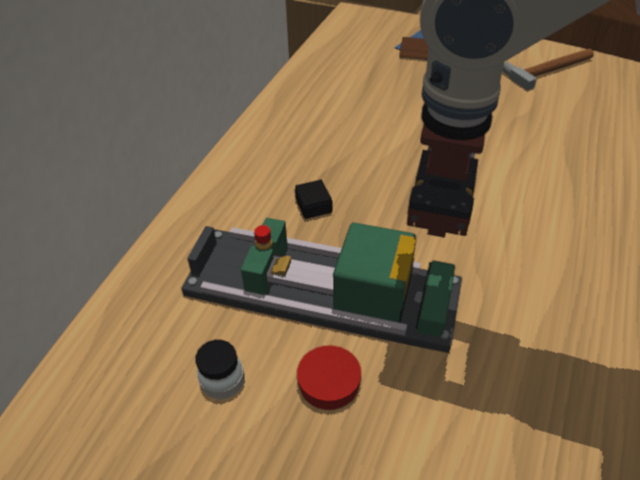

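The shut fingers (tips at about (443,230)) hang over the gap by the fixed jaw, clear of everything. I'll come straight down to z≈75.

```bash
python3 -m creep '[0,0,-0.03,0,0,0,-0.06,0,0,0,-0.08,0,0,0,-0.088,0,0,0,-0.088,0,0,0,-0.088,0]'
python3 - <<'E'
from h import *
snap('side','side3.png')
E
```

```text
t: 3.02
ee_pos: [468.8, 87.4, 75.4]
orientation: [3.137, 0.172, 0.0]
ft_force: [-0.1, 0.1, 0.3]
width: 0.1
grasp_force: 0.0
```

View pics/side3.png

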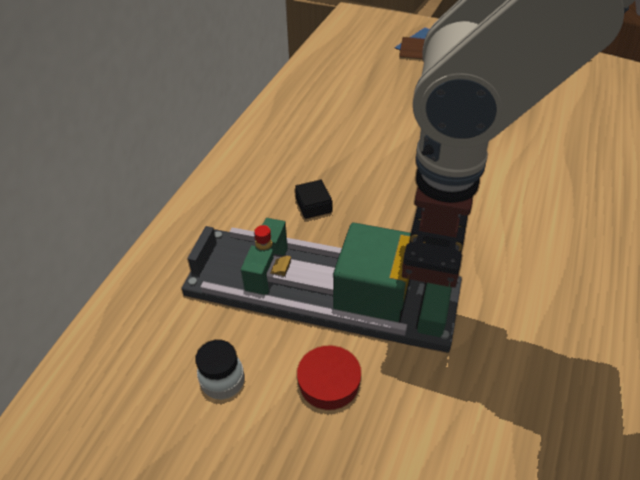

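The fingers now stand beside the yellow plate (400,258), about 20 mm short of it. I'll push along (0.994, 0.11), first to find contact.

```bash
python3 -m creep '[0.006,0.002,0,0,0.012,0.003,0,0,0.017,0.004,0,0,0.021,0.0045,0,0,0.025,0.005,0,0,0.029,0.0055,0,0,0.033,0.006,0,0,0.037,0.0065,0,0,0.04,0.007,0,0,0.04,0.007,0,0]'
python3 - <<'E'
from h import *
im,d=snap('top','top4.png');o=get_obs();print(o['ee_pos'],o['ft_force'])
hsv=cv2.cvtColor(im[:,:,::-1].copy(),cv2.COLOR_BGR2HSV)
m=cv2.inRange(hsv,(50,60,40),(85,255,255));ys=np.nonzero(m[240:345,298:312].any(1))[0]+240
print(ys.min(),ys.max())
E
```

```text
t: 3.9
ee_pos: [506.1, 94.0, 74.5]
orientation: [3.136, 0.173, -0.009]
ft_force: [-6.0, -3.0, 3.8]
width: 0.3
grasp_force: 3.7
[506.27488701  94.05138358  74.52599131] [-7.52634626 -2.53867523  4.32391259]
273 321
```

View pics/top4.png

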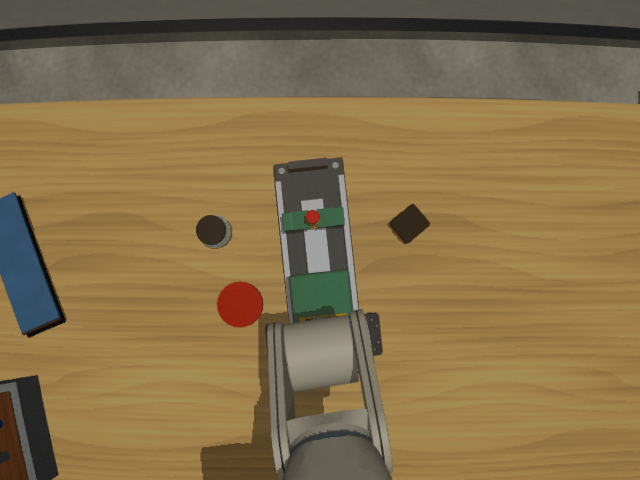

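Fingers are on the plate and the jaw's far edge has gone from row 284 to 272, about 20 mm of opening, which agrees with the finger position. Pin and bystanders haven't moved. I'll push on to about 71 mm.

```bash
python3 -m creep '[0.006,0.0007,0,0,0.012,0.0013,0,0,0.018,0.002,0,0,0.024,0.0026,0,0,0.03,0.0033,0,0,0.036,0.004,0,0,0.042,0.0046,0,0,0.047,0.0052,0,0,0.051,0.0056,0,0,0.051,0.0056,0,0]'
python3 - <<'E'
from h import *
im,d=snap('top','top5.png');o=get_obs();print(o['ee_pos'],o['ft_force'])
for f in('top1','top4','top5'):
    hsv=cv2.cvtColor(cv2.imread(f'pics/{f}.png'),cv2.COLOR_BGR2HSV)
    m=cv2.inRange(hsv,(50,60,40),(85,255,255))
    print(f,[(np.diff(np.r_[0,(m[200:345,c]>0).astype(int)]).nonzero()[0]+200).tolist() for c in(300,330)])
E
```

```text
t: 4.78
ee_pos: [557.1, 99.7, 74.2]
orientation: [3.136, 0.172, -0.01]
ft_force: [-9.7, -2.0, 5.6]
width: 0.2
grasp_force: 4.6
[556.87062414  99.62919711  74.22114138] [-8.69929491 -2.07352036  5.23025083]
top1 [[211, 230, 286, 330, 332, 342], [208, 226, 283, 326]]
top4 [[211, 230, 274, 317], [208, 226, 271, 314]]
top5 [[211, 230, 244, 280], [208, 226, 241, 275]]
```

View pics/top5.png

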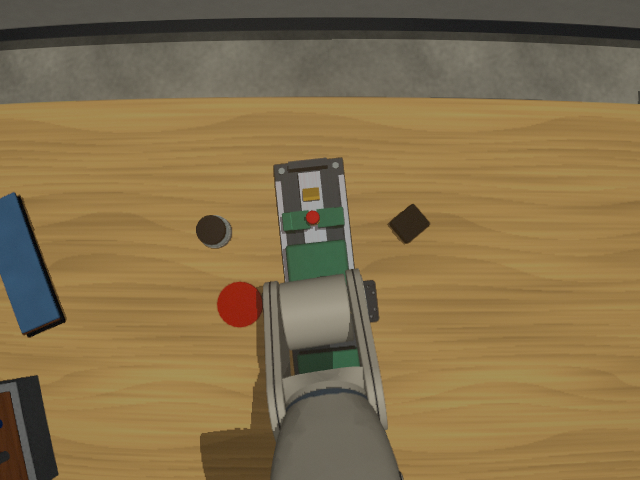

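The jaw's far edge is now at row 243, 42 px from shut, so it's about 71 mm open with the tooth visible beyond the bridge at (310,194). A few mm more, then back away.

```bash
python3 -m creep '[0.002,0.0002,0,0,0.004,0.0004,0,0,0.004,0.0004,0,0,0.004,0.0004,0,0]' && python3 -m creep '[-0.015,-0.0017,0,0,-0.035,-0.0039,0,0,-0.055,-0.006,0,0,-0.065,-0.007,0,0,-0.065,-0.007,0,0,-0.065,-0.007,0.03,0,-0.065,-0.007,0.065,0,-0.065,-0.007,0.1,0,-0.105,-0.007,0.1,0,-0.145,-0.007,0.1,0]'
```

```text
t: 5.17
ee_pos: [560.5, 100.0, 74.2]
orientation: [3.136, 0.172, -0.01]
ft_force: [-8.3, -2.4, 4.2]
width: 0.3
grasp_force: 4.7
t: 6.0
ee_pos: [422.6, 94.3, 177.6]
orientation: [-3.136, -0.171, -0.014]
ft_force: [-1.3, -0.1, -0.7]
width: 0.5
grasp_force: 0.0
```

```bash
python3 -m creep '[0,-0.035,0.02,0,0,-0.07,0.04,0,0,-0.105,0.04,0,0,-0.14,0.04,0,0,-0.14,0.04,0,0,-0.14,0.04,0]'
python3 - <<'E'
from h import *
im,d=snap('top','top6.png')
for f in('top1','top6'):
    hsv=cv2.cvtColor(cv2.imread(f'pics/{f}.png'),cv2.COLOR_BGR2HSV)
    m=cv2.inRange(hsv,(50,60,40),(85,255,255))
    print(f,[(np.diff(np.r_[0,(m[200:345,c]>0).astype(int)]).nonzero()[0]+200).tolist() for c in(300,330)])
o=get_obs();print(o['ee_pos'],o['qvel'])
E
```

```text
t: 6.5
ee_pos: [419.9, -48.1, 215.6]
orientation: [3.137, 0.166, 0.004]
ft_force: [0.5, 0.2, 0.2]
width: 0.4
grasp_force: 0.0
top1 [[211, 230, 286, 330, 332, 342], [208, 226, 283, 326]]
top6 [[211, 230, 263, 306], [208, 226, 260, 302]]
[419.54340886 -47.05250672 215.24861074] [ 0.0399815   0.00249951  0.01160921  0.00357934 -0.00031633  0.00425743]
```

View pics/top6.png

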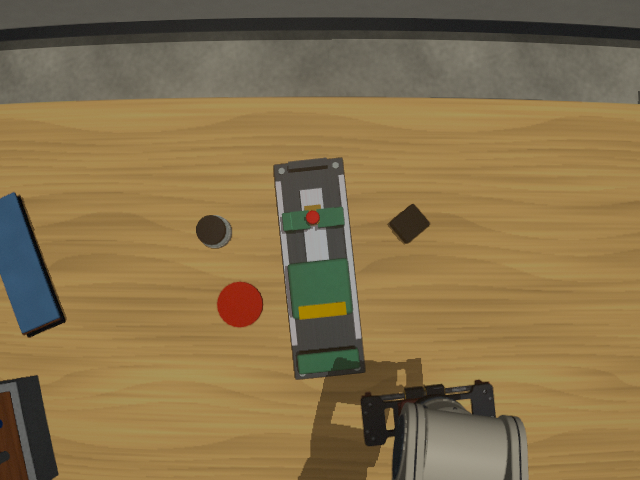

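The jaw's far edge rests at row 262, 23 px (about 39 mm) from shut, with the tooth against the pin at (312,208). The jar, tin and heel are where they were and the arm is clear, so I'm handing in.

```bash
python3 -c "
from workcell import ticket
print(ticket.close_job())"
```

```text
the job is handed in; nothing more can be done
None
```

The sliding jaw was pushed to about 75 mm and released, and it now rests on the stop pin about 40 mm open. The pin, jar, tin and heel block were not touched, and the job is handed in.

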